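# Load the vacuum chamber and hold its lid ajar for the purge

### The job

Load the sample holder (the steel disc with a post) from the slanted stand into the round well on the stage inside the vacuum chamber: sample face down, post up, fully home; set it down, do not drop it. Then bring the chamber's leaning-back lid over by its bar handle and hold it ajar at 30 degrees above closed for the nitrogen purge: the lid falls shut by itself, so never let it close, and finish while still holding it there. Leave everything else on the bench where it is.

Things in the scene. Friction and masses are not known exactly. Their poses are not given: they have to be found in the camera images.
- holder_mid (a point): Sample holder, loose, plain steel, 90 g: a disc 45 mm in diameter, 8 mm thick, with a round post 16 mm in diameter and 24 mm tall on the middle of its back (32 mm in all). The point is half-way up on the axis, 16 mm from the flat sample face; z points out along the post. It starts in one well of the stand, post out, its axis leaning 30 degrees towards the stand's -x.
- holder: The same sample holder; origin at the centre of its flat sample face (the side without the post), z along the post.
- stand: Fixed aluminium stand, 75 x 130 mm, at most 59 mm high. Its top slopes at 30 degrees to face the stand's -x (roughly the robot) and up. Two round wells, 48 mm wide, 6 mm deep, 64 mm apart along the stand's y; one holds the sample holder, the other a blank disc without a post (either way round). Origin: centre of its underside.
- chamber: Fixed round steel vacuum chamber, 152 mm clear inside, open on top; rim 180 mm across, 88 mm above the bench. Origin: centre of its underside, z up, y towards the lid's hinge, x along the hinge. Base plate 190 x 240 mm. Ports stick out up to 155 mm from its axis towards +x and between +x and -y, lower than 80 mm.
- well (a point): Centre of the floor of the round well on the stage, in the middle of the chamber, 36 mm above the bench and 52 mm below the chamber's rim. The well is 49 mm wide and 8 mm deep, in an aluminium ring 72 mm in outer diameter. Axes as the chamber's.
- hinge (a point): Middle of the lid's hinge line, on the +y side of the chamber, 105 mm from its axis and 94 mm above the bench. Axes as the chamber's; the hinge line runs along x.
- lid (a joint): Opening angle of the lid, rad: 0 is shut, flat on the rim; it grows as the free edge rises. It starts at about 1.9 (110 degrees), leaning back on its stop beyond the hinge. Below about 1.5 it falls shut by its weight (0.7 kg, give or take a fifth; no spring, hardly any friction). 30 degrees is 0.524.
- lid_bar (a point): Middle of the lid's handle: a round steel bar 12 mm thick along the chamber's x, 106 mm clear between its end rods, 40 mm beyond and parallel to the lid's free edge, 235 mm from the hinge line; about 315 mm above the bench at the start, 213 mm with the lid at 30 degrees. The lid is a round aluminium plate with a window, 180 mm across, 11 mm thick. Axes turn with the lid.
- blank_mid (a point): Blank steel disc without a post, 45 mm in diameter, 9 mm thick, loose in the stand's other well; its centre. Leave it.
- clamp_mid (a point): Aluminium flange clamp lying on the bench, a ring 60 mm in diameter, 16 mm high, with a wing-nut screw on one side; centre of the ring. Leave it.
- ring_mid (a point): Centring ring, 55 mm in diameter, 8 mm high, lying on the bench; its centre. Leave it.
- wrench_mid (a point): Wrench 170 mm long lying on the bench along its own x; its middle. Leave it.
- bottle_mid (a point): White plastic bottle, 60 mm in diameter, 170 mm tall, upright on the bench; half-way up. Leave it.
- vial_mid (a point): Small glass jar with a black cap, 36 mm in diameter, 55 mm tall, upright on the bench; half-way up. Leave it.
- box_mid (a point): Grey plastic box of copper gaskets, 110 x 140 x 35 mm, on the bench; half-way up. Leave it.
Things that resemble listed ones, but are neither listed nor needed, are in the scene too. There is more than one size of the holder; the job needs the smallest.

How it is judged:
By the outcome, as a careful person would: the job done as asked, in the order asked, and still so for the second after the job is handed in, while the arm keeps its last pose, push and grip.
It also fails if it takes over 67 s, if anything falls off the work surface, if the arm or the gripper's body presses on something with over 40 N, if the wrist force passes 120 N, or if a joint passes its speed limit or range.

### The arm

A 7-joint arm with a two-finger parallel gripper is mounted at the origin on the work surface. World frame = base frame: x ahead of the robot, y to its left, z up, the work surface at z = 0. Lengths are in mm, angles in rad, forces in N, time in s.
With the tool pointing down it reaches from about 400 to 925 mm from the base axis. Payload 4.1 kg.
Tool frame: the origin (TCP) lies at the very end of the fingers, on their centre line; the grasp point (between the pads) lies 19 mm behind it (r.tcp_to_grasp is the distance from the TCP to the grasp point, in mm); z points along the fingers, y is the line along which they close (so a half turn about z gives the same grasp; the last joint's range is limited). The gripper opens to 85 mm and grips with 20 to 120 N. Pads are 22 mm wide; open, the fingers measure 114 mm over their backs; the gripper's body (76 mm by 85 mm) begins 54 mm behind the grasp point. The pads swing forward as they close: fully open they stand 13 mm farther back than shut.
Start: joints at [1.178, 0.398, 0.045, 1.537, -0.019, 1.207, -0.051], TCP at [188.271, -622.172, 231.347] pointing down, gripper open.
Joint ranges: [-2.82, 2.82], [-0.49, 2.23], [-1.37, 1.46], [0, 2.46], [-1.36, 4.5], [0.23, 2], [-2.94, 2.94]. Speed limits (rad/s): [2.57, 2.57, 3.14, 3.14, 3.14, 3.14, 3.14].

### API

Orientations are given as a unit quaternion [x, y, z, w].
In Python, from station import readout, viewer, r gives the robot as it stands.
- The arm moves only by the tool arm_command, never from a script. Its argument "moves" is a list of rows, each an object with "dp": the shift along the tool's x, y, z in mm, a list of three; "turn": the turn, a rotation vector about the tool's x, y, z in degrees, a list of three; "claw": the closure in counts, from 0 (fully open) to 255 (shut). A call has 1 to 12 rows; each row is the pose to reach, as a shift and turn from the pose commanded when the call began, along the tool's axes at that moment; what a row does not reach only later rows make up. A row lasts 1/10 s, in which the tool goes at most 50 mm and 8.59 degrees, less where a joint would pass 70% of its speed; a pose out of reach is approached as far as the arm can. A call with a gripper value outside its range is refused whole. The fingers move at their own pace and stop on an object; "newtons" is the grip in N (left out, the last holds). Time passes only in rows, so rows that repeat a pose let the fingers close. It gives the time, the measured TCP pose, the force, the opening and the grip force at its end, in the units of the state.
- readout.get_obs(): the state, without advancing time (a new reading comes with each control period).
- viewer.snapshot(name): name is "scene" or "top" or "wrist"; returns a dict with "color" (400x640x3 uint8, red, green, blue), "range_z" (400x640 float32, mm along the optical axis (not along the pixel's ray), 0 where there is no reading), "fx", "fy", "cx", "cy" (pixels), "rvec" (rotation vector, rad) and "tvec" (3), from world to camera coordinates, as OpenCV has them; the wrist camera has in their place "hand_eye" (4x4, takes a point from camera to tool coordinates, whose origin is the TCP and whose axes are the flange's). Camera axes: x right, y down, z forward; pixel columns grow to the right and rows downward; lengths in mm; the calibration is good to about 2 mm. A picture is of the moment at which its call begins: read the wrist's pose just before it.
- r.hand_in(): hands the job in; it is judged then, once.
Trained networks look in a picture, given as the dict that the camera call returned (one of the last four; its "shot" number tells which), for a name from the list of things; names that differ only in an ending like _2 or _b are one class to them, and where a whole thing is asked for, a point or a joint stands for the part that bears it (a point fixed in the world has none). Each returns a list of dicts, best first, with "conf" (0 to 1); they miss things now and then, are a little off and sometimes report something else, mostly with a low value. They report only what shows in the picture. A call takes as long as a camera call. They do not tell look-alikes from the thing itself.
- viewer.masks_of(picture, label): "pixels" (400x640 bool, what is visible of it) and "bbox" ([left, top, right, bottom] in pixels, round what is visible of it).
The state is a dict: "time": time; "joints": joint angles; "joint_velocities": joint speeds; "tau": joint torques, N m; "ee_pos": TCP position; "tcp_rot": TCP orientation; "wrist_force": force on the tool from outside, world axes, zero at the start; "ft_torque": the same for the moment, N m; "grip_width": finger opening in mm; "grip_force": force on a finger pad.
Only numpy, scipy, OpenCV 4.12 (cv2) and the standard library are available. Lean on these libraries where they do the work, as an engineer would, in place of code of your own. Each camera call takes 0.05 s, during which the arm holds its last target. There are 200 camera calls.

## Working session

There is one attempt and no reset: what is moved stays moved. The work goes in short steps, Python scripts to look and compute and a tool call to move; the robot and the scene stay as the last step left them, time stands still between calls to the robot, and variables do not carry over. Pictures are saved under pics/ and viewed, at most 10 in all, crops included, and the job is handed in when it is done.

Besides the shell and the picture viewer there is one more tool, called after "Call:" in YAML: its name, and indented under it one key for each argument. arm_command: Moves the arm, as the interface text tells. Its arguments: {"type":"object","properties":{"moves":{"type":"array"},"newtons":{"type":"number"}},"required":["moves"]}

```bash
ls; mkdir -p pics
cat > h.py <<'E'
import numpy as np, cv2
from scipy.spatial.transform import Rotation as R
from station import readout, viewer, r
def cam(p,o=None):
    if 'rvec' in p:
        Rm=R.from_rotvec(np.ravel(p['rvec'])).as_matrix(); t=np.ravel(p['tvec'])
        return Rm.T, -Rm.T@t
    T=np.array(p['hand_eye']); Rt=R.from_quat(o['tcp_rot']).as_matrix()
    return Rt@T[:3,:3], Rt@T[:3,3]+np.array(o['ee_pos'])
def cloud(p,o=None):
    Rc,c=cam(p,o); z=p['range_z']; v,u=np.mgrid[:z.shape[0],:z.shape[1]]
    P=np.stack([(u-p['cx'])/p['fx']*z,(v-p['cy'])/p['fy']*z,z],-1)@Rc.T+c
    P[z==0]=np.nan
    return P
def save(p,n,crop=None,s=1):
    im=p['color'][:,:,::-1]
    if crop: im=im[crop[1]:crop[3],crop[0]:crop[2]]
    cv2.imwrite('pics/'+n,cv2.resize(im,None,fx=s,fy=s,interpolation=cv2.INTER_CUBIC))
E
python3 - <<'E'
from h import *
o=readout.get_obs(); print(o)
ims=[]
for n in ['scene','top']:
    p=viewer.snapshot(n); P=cloud(p); save(p,n+'0.png'); print(n,cam(p)[1],p['fx'])
    np.savez(n+'0.npz',P=P,c=p['color'])
    for l in ['holder','stand','chamber','lid','lid_bar','blank_mid','bottle_mid','vial_mid','box_mid','wrench_mid','clamp_mid','ring_mid']:
        try:
            for m in viewer.masks_of(p,l)[:4]:
                q=P[m['pixels']]; print(n,l,round(m['conf'],2),m['bbox'],np.nanmedian(q,0).round(),np.nanmax(q[:,2]).round())
        except Exception as e: print(n,l,e)
E
```

```text
pics
{'time': 0.0, 'joints': array([ 1.1780251 ,  0.39921762,  0.04502301,  1.53788093, -0.0186988 ,
        1.20689414, -0.05071723]), 'joint_velocities': array([-0.00048964, -0.00108228, -0.00050984,  0.00064404,  0.0013555 ,
        0.00189368,  0.00059057]), 'tau': array([-3.35360110e-04, -4.75114346e+01,  1.36498053e+00, -2.54214227e+01,
        1.16416410e-02,  9.54443996e-03, -4.65055706e-06]), 'ee_pos': array([ 188.05936494, -621.53789369,  230.24627148]), 'tcp_rot': array([ 9.89223501e-01,  1.46409996e-01, -2.11084926e-04, -9.66577646e-04]), 'wrist_force': array([0.06546406, 0.06922347, 0.34158464]), 'ft_torque': array([-0.00524687, -0.00907889,  0.00465908]), 'grip_force': 0.0, 'grip_width': 85.557479908744}
scene [1169.9566405   386.12468162 1113.03082875] 423.7832570967561
scene holder 0.86 [275.8, 212.3, 300.7, 232.5] [ 641. -114.   46.] 54.0
scene holder 0.6 [280.9, 158.6, 301.7, 176.1] [ 460. -239.   46.] 52.0
scene holder 0.56 [265.0, 185.3, 279.0, 192.2] [ 566. -222.   50.] 71.0
scene stand 0.8 [242.2, 175.4, 293.2, 212.8] [ 595. -248.   20.] 62.0
scene stand 0.42 [2
[... 1699 characters left out ...]
2 [398.2, 186.3, 406.4, 197.2] [ 574. -291.   43.] 54.0
top bottle_mid 0.59 [169.0, 174.3, 231.1, 242.5] [514. 259. 214.] 324.0
top vial_mid 0.5 [170.0, 257.4, 181.7, 265.2] [352. 396.  53.] 59.0
top vial_mid 0.33 [365.3, 180.2, 413.2, 206.3] [ 577. -257.   39.] 63.0
top box_mid 0.83 [446.0, 159.8, 499.0, 207.3] [ 597. -530.    7.] 40.0
top box_mid 0.5 [364.5, 180.3, 416.1, 207.6] [ 577. -253.   37.] 63.0
top wrench_mid 0.69 [391.9, 128.6, 410.3, 177.5] [ 707. -294.    6.] 15.0
top clamp_mid 0.54 [362.3, 252.8, 381.0, 276.5] [ 349. -189.   15.] 21.0
top clamp_mid 0.36 [372.6, 189.0, 385.4, 202.2] [ 567. -225.   48.] 67.0
top ring_mid 0.72 [342.7, 124.1, 365.2, 142.4] [ 765. -147.    7.] 14.0
```

Run:
```python
import cv2
a=cv2.imread('pics/scene0.png');b=cv2.imread('pics/top0.png')
cv2.imwrite('pics/a.png',a[100:340,150:510].repeat(2,0).repeat(2,1))
cv2.imwrite('pics/b.png',cv2.resize(b[140:270,320:430],None,fx=4.5,fy=4.5,interpolation=cv2.INTER_CUBIC))
```

```text
(no output)
```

View pics/a.png

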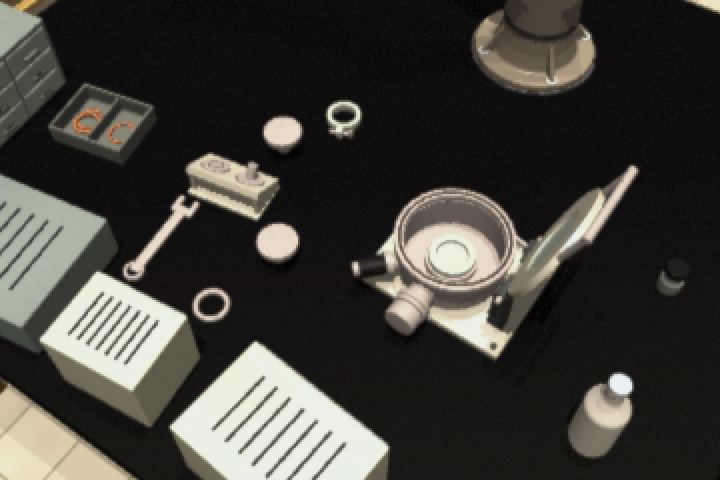

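View pics/b.png

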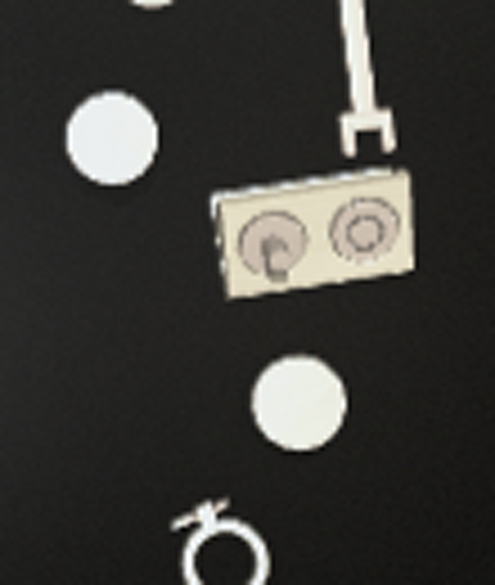

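Run:
```python
from h import *
from scipy.optimize import least_squares
for n in ['scene','top']:
    P=np.load(n+'0.npz')['P'].reshape(-1,3); P=P[~np.isnan(P[:,0])]
    # rim
    q=P[(abs(P[:,2]-88)<6)&(np.hypot(P[:,0]-513,P[:,1]-150)<125)]
    f=least_squares(lambda v:np.hypot(q[:,0]-v[0],q[:,1]-v[1])-v[2],[513,150,85],loss='soft_l1',f_scale=3)
    print(n,'rim',len(q),f.x,np.median(q[:,2]))
    w=P[(abs(P[:,2]-44)<5)&(np.hypot(P[:,0]-f.x[0],P[:,1]-f.x[1])<45)]
    if len(w): f2=least_squares(lambda v:np.hypot(w[:,0]-v[0],w[:,1]-v[1])-30,f.x[:2],loss='soft_l1',f_scale=3); print(' ring',len(w),f2.x,np.median(w[:,2]))
    # bar / lid
    b=P[(P[:,2]>295)&(abs(P[:,0]-513)<120)&(abs(P[:,1]-300)<120)]
    u,s,vt=np.linalg.svd(b-b.mean(0)); print(' bar',len(b),b.mean(0),vt[0],b.min(0),b.max(0))
    l=P[(P[:,2]>120)&(P[:,2]<270)&(abs(P[:,0]-513)<110)&(abs(P[:,1]-270)<70)]
    u,s,vt=np.linalg.svd(l-l.mean(0),full_matrices=False); print(' lid n',len(l),l.mean(0),vt[2])
    # stand top plane
    t=P[(P[:,2]>15)&(P[:,2]<75)&(abs(P[:,0]-580)<60)&(abs(P[:,1]+255)<85)]
    best=0
    rng=np.random.default_rng(0)
    for _ in range(1000):
        a=t[rng.choice(len(t),3,0)]; m=np.cross(a[1]-a[0],a[2]-a[0]); k=np.linalg.norm(m)
        if k<50: continue
        m/=k; m*=np.sign(m[2]); i=abs((t-a[0])@m)<2
        if m[2]>.95 or m[2]<.6: continue
        if i.sum()>best: best=i.sum();I=i
    c=t[I]; m=np.linalg.svd(c-c.mean(0),full_matrices=False)[2][2]; m*=np.sign(m[2])
    print(' stand',best,c.mean(0),m,np.degrees(np.arccos(m[2])),np.degrees(np.arctan2(m[1],m[0])))
    h=t[(t-c.mean(0))@m>6]; print(' post',len(h),h.mean(0),((h-c.mean(0))@m).max())
    ob=cv2.minAreaRect(t[:,:2].astype(np.float32)); print(ob)
```

```text
scene rim 830 [512.47563529 117.78603865  82.92727363] 88.58892041396882
 ring 252 [511.96048806 117.00425884] 44.13762365722198
 bar 255 [521.18633479 303.46290045 317.60065816] [ 0.99932817 -0.02827115 -0.02332292] [448.59222504 291.81387767 295.07669372] [580.16229834 310.7875181  323.08520961]
 lid n 738 [528.67030158 257.96830232 205.69598971] [ 0.0055698   0.93434768 -0.35631923]
 stand 277 [ 575.73033993 -252.14488226   45.54657007] [-0.48965815 -0.06643619  0.86937974] 29.613359283514413 -172.27336416888295
 post 38 [ 560.2445738  -223.971149     58.99083825] 26.685170192569455
((571.8904418945312, -255.580322265625), (70.9974594116211, 131.59844970703125), 9.439555168151855)
top rim 859 [508.91234526 113.66273024  82.7924179 ] 88.0174055624027
 ring 235 [508.72887292 113.14311266] 43.45248347759002
 bar 336 [511.8316817  298.7026126  315.91445088] [-0.99972273  0.02145416 -0.00970507] [450.56238844 287.98715718 295.06003984] [575.62296966 307.64418896 324.1409507 ]
 lid n 2313 [511.2229941  253.91738591 201.69603519] [ 0.0210484   0.93731394 -0.34784988]
 stand 497 [ 571.22183334 -259.20678914   41.90036701] [-0.48745651 -0.07217401  0.87015922] 29.522853084055697 -171.57783476701005
 post 36 [ 558.61297918 -231.11946092   59.70916991] 28.933074153770157
((573.1676635742188, -259.1575927734375), (66.8498306274414, 131.50721740722656), 8.669904708862305)
```

```bash
cat >> h.py <<'E'
def Rzy(z,y):
    z=np.array(z,float);z/=np.linalg.norm(z);y=np.array(y,float);y-=z*(y@z);y/=np.linalg.norm(y)
    return np.stack([np.cross(y,z),y,z],1)
def go(pos,Rt):
    o=readout.get_obs(); R0=R.from_quat(o['tcp_rot']).as_matrix()
    print('t',o['time'],'dp',(R0.T@(np.array(pos)-o['ee_pos'])).round(1),'turn',np.degrees(R.from_matrix(R0.T@Rt).as_rotvec()).round(1), 'now',o['ee_pos'].round(1),o['wrist_force'].round(1))
m=np.array([-.4886,-.0693,.8697]); m/=np.linalg.norm(m)
RS=Rzy(-m,[.14,-.99,0])
RC=Rzy([0,0,-1],[-.023,-1,0])
E
python3 - <<'E'
from h import *
p=viewer.snapshot('wrist'); print(np.array(p['hand_eye']).round(3),p['fx'])
go(np.array([560,-227,58])+m*130,RS)
E
```

```text
[[-0.00000e+00 -9.59000e-01 -2.84000e-01  7.21200e+01]
 [ 1.00000e+00 -0.00000e+00 -1.00000e-03 -8.39000e-01]
 [ 1.00000e-03 -2.84000e-01  9.59000e-01 -1.41903e+02]
 [ 0.00000e+00  0.00000e+00  0.00000e+00  1.00000e+00]] 313.6348271837592
t 1.35 dp [ 406.8 -280.3   60.2] turn [-2.3 29.5  8.6] now [ 188.3 -622.2  231.3] [-0.1  0.3 -0.1]
```

Call:
arm_command:
  moves:
    - {"dp": [40, -28, 0], "turn": [0, 3, 1], "claw": 0}
    - {"dp": [407, -280, 60], "turn": [-2.3, 29.5, 8.6], "claw": 0}
    - {"dp": [407, -280, 60], "turn": [-2.3, 29.5, 8.6], "claw": 0}
    - {"dp": [407, -280, 60], "turn": [-2.3, 29.5, 8.6], "claw": 0}
    - {"dp": [407, -280, 60], "turn": [-2.3, 29.5, 8.6], "claw": 0}
    - {"dp": [407, -280, 60], "turn": [-2.3, 29.5, 8.6], "claw": 0}
    - {"dp": [407, -280, 60], "turn": [-2.3, 29.5, 8.6], "claw": 0}
    - {"dp": [407, -280, 60], "turn": [-2.3, 29.5, 8.6], "claw": 0}
    - {"dp": [407, -280, 60], "turn": [-2.3, 29.5, 8.6], "claw": 0}
    - {"dp": [407, -280, 60], "turn": [-2.3, 29.5, 8.6], "claw": 0}
    - {"dp": [407, -280, 60], "turn": [-2.3, 29.5, 8.6], "claw": 0}
    - {"dp": [407, -280, 60], "turn": [-2.3, 29.5, 8.6], "claw": 0}

```text
time: 2.55
ee_pos: [497.3, -234.9, 171.4]
tcp_rot: [0.964, 0.07, 0.255, -0.018]
wrist_force: [-1.0, -0.9, 0.8]
grip_width: 85.2
grip_force: 0.0
```

Run:
```python
from h import *
go(np.array([560,-227,58])+m*130,RS)
o=readout.get_obs(); p=viewer.snapshot('wrist'); P=cloud(p,o); save(p,'w1.png')
np.savez('w1.npz',P=P)
mm=viewer.masks_of(p,'holder')
for x in mm: print(x['conf'],x['bbox'],np.nanmedian(P[x['pixels']],0))
Q=P.reshape(-1,3);Q=Q[~np.isnan(Q[:,0])]
t=Q[(Q[:,2]>15)&(Q[:,2]<85)&(abs(Q[:,0]-575)<60)&(abs(Q[:,1]+245)<90)]
# plane
d=(t-[572,-257,42.5])@m
hist=np.histogram(d,np.arange(-12,34,2));print(hist[0])
c=t[abs(d)<4]; mn=np.linalg.svd(c-c.mean(0),full_matrices=False)[2][2]; mn*=np.sign(mn[2]);print('n',mn,m,c.mean(0))
RSi=RS.T
h=t[d>20]; q=h@RS; print('post top',len(h),h.mean(0),q.min(0),q.max(0),((h-[572,-257,42.5])@m).max())
print(cv2.minEnclosingCircle(q[:,:2].astype(np.float32)))
```

```text
t 2.55 dp [-1.1  0.9 -0.2] turn [-0.   0.   0.2] now [ 497.3 -234.9  171.4] [-1.  -0.9  0.8]
0.98 [193.5, 78.1, 256.2, 138.5] [ 636.68606396 -116.93046568   44.88025393]
0.63 [287.7, 273.5, 359.3, 346.7] [ 457.3875838  -241.52828867   44.80228415]
0.61 [299.0, 164.1, 344.4, 213.2] [ 565.94287833 -225.13824138   45.32852872]
[  38  152  180  184 3472 3280 2038   91    7    7   11    6   10    7
    9    9   10  134  101    0    0    0]
n [-0.49395355 -0.07083968  0.86659773] [-0.48862186 -0.0693031   0.8697389 ] [ 572.71015091 -257.30736086   41.39884428]
post top 245 [ 554.5279173  -226.70915863   62.46226384] [472.56671136 295.00366049 198.81042235] [488.03271685 310.01242663 204.69161301] 25.906479464489564
((480.3248596191406, 302.22802734375), 7.796187400817871)
```

View pics/w1.png

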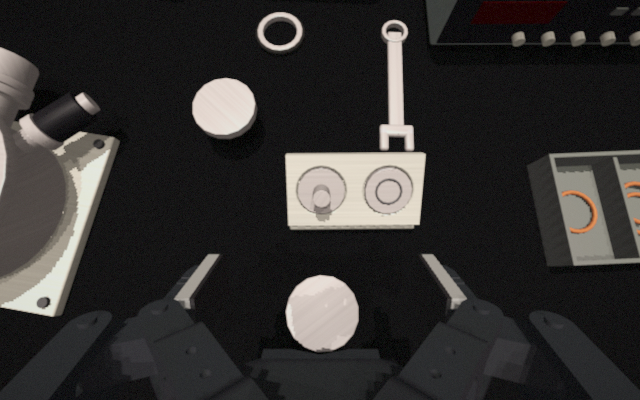

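Run:
```python
from h import *
P=np.load('w1.npz')['P'].reshape(-1,3);P=P[~np.isnan(P[:,0])]
t=P[(P[:,2]>15)&(P[:,2]<85)&(abs(P[:,0]-575)<60)&(abs(P[:,1]+245)<90)]
h=t[(t-[572,-257,42.5])@m>22]; c=np.median(h@RS,0); print(c)
top=RS@np.array([480.3,302.3,c[2]]); print(top)
go(top-m*20,RS)
```

```text
[480.61938738 302.08968431 200.79658751]
[ 554.09223902 -226.91006907   62.33988102]
t 2.65 dp [ -2.7  -2.9 143.9] turn [ 0.1  0.  -0.1] now [ 496.3 -237.6  171.5] [ 0.2 -0.6  0.3]
```

Call:
arm_command:
  moves:
    - {"dp": [-2.5, -1.5, 40], "turn": [0, 0, 0], "claw": 110}
    - {"dp": [-2.5, -1.5, 80], "turn": [0, 0, 0], "claw": 110}
    - {"dp": [-2.5, -1.5, 100], "turn": [0, 0, 0], "claw": 110}
    - {"dp": [-2.5, -1.5, 100], "turn": [0, 0, 0], "claw": 110}
    - {"dp": [-2.5, -1.5, 100], "turn": [0, 0, 0], "claw": 110}
    - {"dp": [-2.5, -1.5, 100], "turn": [0, 0, 0], "claw": 110}

```text
time: 3.25
ee_pos: [543.1, -230.1, 84.4]
tcp_rot: [0.964, 0.067, 0.255, -0.016]
wrist_force: [0.7, -0.3, -0.2]
grip_width: 48.3
grip_force: 0.0
```

Run:
```python
from h import *
viewer.snapshot('wrist')
o=readout.get_obs(); p=viewer.snapshot('wrist'); P=cloud(p,o); save(p,'w2.png')
print(o['grip_width'])
Q=P.reshape(-1,3);Q=Q[~np.isnan(Q[:,0])]
t=Q[(Q[:,2]>15)&(Q[:,2]<85)&(abs(Q[:,0]-560)<30)&(abs(Q[:,1]+227)<30)]
d=(t-[572,-257,42.5])@m; print(np.histogram(d,np.arange(-12,34,2))[0])
h=t[(d>22)&(d<28)]; q=h@RS; print(len(h),cv2.minEnclosingCircle(q[:,:2].astype(np.float32)),np.median(q,0))
c=cv2.minEnclosingCircle(q[:,:2].astype(np.float32))[0]
top=RS@np.array([c[0],c[1],np.median(q[:,2])]);print(top); go(top-m*20,RS)
```

```text
48.47104919075471
[   0   79  136  110 2244 3159 1387   27   25   26   31   26   31   31
   26   32   36  278  270    0    0    0]
548 ((480.29931640625, 302.1479187011719), 8.014270782470703) [480.49941387 302.26418303 200.73090016]
[ 554.03824439 -226.76412371   62.39670136]
t 3.35 dp [-1.3 -1.5 44.7] turn [ 0.2 -0.1 -0. ] now [ 543.2 -229.7   84.6] [-0.4 -0.6  0.6]
```

Call:
arm_command:
  moves:
    - {"dp": [-1.3, -1.5, 20], "turn": [0, 0, 0], "claw": 110}
    - {"dp": [-1.3, -1.5, 35], "turn": [0, 0, 0], "claw": 110}
    - {"dp": [-1.3, -1.5, 43], "turn": [0, 0, 0], "claw": 110}
    - {"dp": [-1.3, -1.5, 43], "turn": [0, 0, 0], "claw": 110}
    - {"dp": [-1.3, -1.5, 43], "turn": [0, 0, 0], "claw": 230}
    - {"dp": [-1.3, -1.5, 43], "turn": [0, 0, 0], "claw": 230}
    - {"dp": [-1.3, -1.5, 43], "turn": [0, 0, 0], "claw": 230}
    - {"dp": [-1.3, -1.5, 43], "turn": [0, 0, 0], "claw": 230}
    - {"dp": [-1.3, -1.5, 43], "turn": [0, 0, 0], "claw": 230}
    - {"dp": [-1.3, -1.5, 43], "turn": [0, 0, 0], "claw": 230}
  newtons: 50

```text
time: 4.35
ee_pos: [562.9, -224.7, 46.1]
tcp_rot: [0.964, 0.068, 0.255, -0.017]
wrist_force: [-3.9, 0.3, 4.9]
grip_width: 14.1
grip_force: 48.7
```

Call:
arm_command:
  moves:
    - {"dp": [0, 0, -10], "turn": [0, 0, 0], "claw": 230}
    - {"dp": [0, 0, -30], "turn": [0, 0, 0], "claw": 230}
    - {"dp": [0, 0, -70], "turn": [0, 0, 0], "claw": 230}
    - {"dp": [0, 0, -110], "turn": [0, 0, 0], "claw": 230}
    - {"dp": [0, 0, -110], "turn": [0, 0, 0], "claw": 230}
    - {"dp": [0, 0, -110], "turn": [0, 0, 0], "claw": 230}

```text
time: 4.95
ee_pos: [508.9, -231.8, 141.7]
tcp_rot: [0.964, 0.068, 0.255, -0.017]
wrist_force: [0.8, 0.8, -1.8]
grip_width: 13.8
grip_force: 49.0
```

Run:
```python
from h import *
viewer.snapshot('wrist')
o=readout.get_obs(); print(o['grip_width'],o['grip_force']); p=viewer.snapshot('wrist'); P=cloud(p,o); save(p,'w3.png',(220,100,420,400),2)
Rt=R.from_quat(o['tcp_rot']).as_matrix()
q=(P-o['ee_pos'])@Rt   # tool coords
s=q[(abs(q[...,0])<45)&(abs(q[...,1])<45)&(q[...,2]>-30)&(q[...,2]<40)]
print(np.histogram(s[:,2],np.arange(-30,41,5)))
d=s[(s[:,2]>-5)&(s[:,2]<12)]; print(d.min(0),d.max(0),np.median(d,0))
go(np.array([511,115,140])+[0,0,0],RC)
```

```text
13.744506864405697 48.97924482822418
(array([ 425,  382, 1277,  448,  363,  193,  750, 1569,   93,    0,    0,
          0,    0,    0]), array([-30, -25, -20, -15, -10,  -5,   0,   5,  10,  15,  20,  25,  30,
        35,  40]))
[-21.74425202 -22.72232441  -4.9615766 ] [22.47213236 21.38693092 11.99530922] [11.48940356 -0.92646219  5.24721421]
t 5.05 dp [  44.3 -341.8   25.1] turn [ -2.5 -29.4   9.2] now [ 508.7 -230.6  139.7] [-0.4  0.5 -1.3]
```

View pics/w3.png

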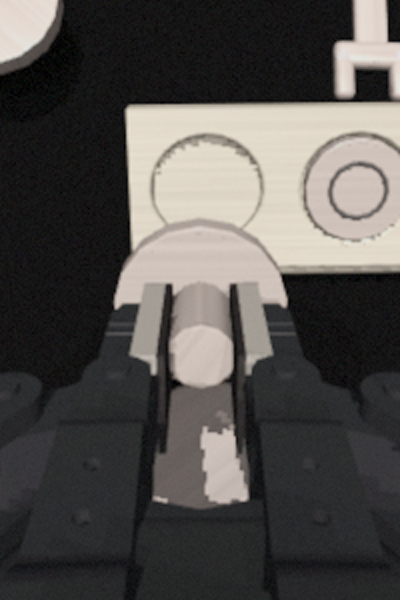

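Call:
arm_command:
  moves:
    - {"dp": [44, -342, 5], "turn": [-2.5, -29.4, 9.2], "claw": 230}
    - {"dp": [44, -342, 5], "turn": [-2.5, -29.4, 9.2], "claw": 230}
    - {"dp": [44, -342, 5], "turn": [-2.5, -29.4, 9.2], "claw": 230}
    - {"dp": [44, -342, 5], "turn": [-2.5, -29.4, 9.2], "claw": 230}
    - {"dp": [44, -342, 5], "turn": [-2.5, -29.4, 9.2], "claw": 230}
    - {"dp": [44, -342, 5], "turn": [-2.5, -29.4, 9.2], "claw": 230}
    - {"dp": [44, -342, 5], "turn": [-2.5, -29.4, 9.2], "claw": 230}
    - {"dp": [44, -342, 5], "turn": [-2.5, -29.4, 9.2], "claw": 230}
    - {"dp": [44, -342, 5], "turn": [-2.5, -29.4, 9.2], "claw": 230}
    - {"dp": [44, -342, 5], "turn": [-2.5, -29.4, 9.2], "claw": 230}
    - {"dp": [44, -342, 5], "turn": [-2.5, -29.4, 9.2], "claw": 230}

```text
time: 6.15
ee_pos: [500.8, 114.5, 156.2]
tcp_rot: [1.0, -0.01, -0.001, 0.001]
wrist_force: [-0.2, -1.3, -0.7]
grip_width: 13.9
grip_force: 49.1
```

```bash
cat > look.py <<'E'
from h import *
from scipy.optimize import least_squares
viewer.snapshot('wrist')
o=readout.get_obs(); print(o['grip_width'],o['ee_pos'],o['joints'].round(2)); p=viewer.snapshot('wrist'); P=cloud(p,o); save(p,'w4.png')
Rt=R.from_quat(o['tcp_rot']).as_matrix()
q=(P-o['ee_pos'])@Rt
s=q[(abs(q[...,0])<25)&(abs(q[...,1])<25)&(q[...,2]>2)&(q[...,2]<16)]
print(len(s),s.min(0),s.max(0),np.median(s,0),np.histogram(s[:,2],np.arange(2,17)))
b=s[(s[:,2]<7)]; A=np.c_[b[:,:2],np.ones(len(b))]; print('tilt',np.linalg.lstsq(A,b[:,2],rcond=None)[0])
# well ring, rim
def fit(zlo,zhi,r0,r1,name,rr=None):
    z=P[...,2]; d=np.hypot(P[...,0]-511,P[...,1]-115); w=P[(z>zlo)&(z<zhi)&(d>r0)&(d<r1)]
    f=least_squares(lambda v:np.hypot(w[:,0]-v[0],w[:,1]-v[1])-v[2],[511,115,(r0+r1)/2],loss='soft_l1',f_scale=2)
    print(name,len(w),f.x,np.median(w[:,2]))
fit(40,50,22,42,'ring'); fit(84,93,70,95,'rim')
go(np.array([511,115,140]),RC)
E
python3 look.py
```

```text
13.867034953692416 [500.9907319  112.61660329 156.2985672 ] [-0.12  0.24 -0.21  1.94  0.06  0.97 -1.96]
2376 [-21.00089095 -22.62530953   2.00408525] [22.53959259 21.43916954 13.23737408] [12.54519339 -0.88068218  5.68060037] (array([  21,   23,  341, 1195,  547,   56,   39,   51,   44,   35,   23,
          1,    0,    0]), array([ 2,  3,  4,  5,  6,  7,  8,  9, 10, 11, 12, 13, 14, 15, 16]))
tilt [8.16163203e-03 4.35865416e-03 5.45496529e+00]
ring 2467 [511.10527549 116.64626373  30.05251146] 43.03573647054506
rim 13224 [511.09436793 116.61044682  81.66416803] 87.34510399060652
t 6.25 dp [ 9.7 -3.7 16.5] turn [ 0.2  0.  -0.1] now [501.2 111.6 156.5] [ 0.3 -0.2 -0.7]
```

View pics/w4.png

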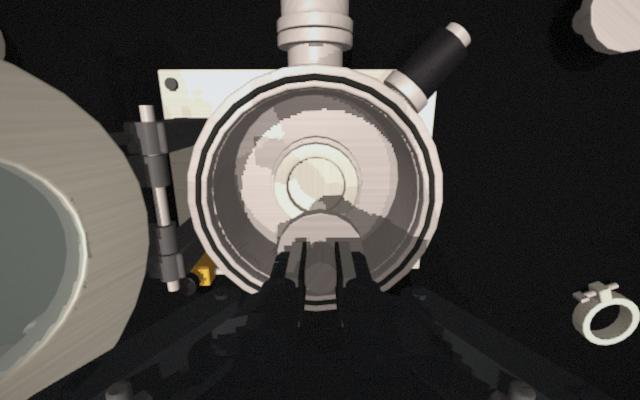

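Call:
arm_command:
  moves:
    - {"dp": [9.4, -4.4, 15], "turn": [0.2, 0, -0.1], "claw": 230}
    - {"dp": [9.4, -4.4, 35], "turn": [0.2, 0, -0.1], "claw": 230}
    - {"dp": [9.4, -4.4, 45], "turn": [0.2, 0, -0.1], "claw": 230}
    - {"dp": [9.4, -4.4, 45], "turn": [0.2, 0, -0.1], "claw": 230}
    - {"dp": [9.4, -4.4, 45], "turn": [0.2, 0, -0.1], "claw": 230}
    - {"dp": [9.4, -4.4, 45], "turn": [0.2, 0, -0.1], "claw": 230}

```text
time: 6.85
ee_pos: [511.9, 116.7, 113.7]
tcp_rot: [1.0, -0.012, 0.002, -0.001]
wrist_force: [-0.1, -0.3, -0.6]
grip_width: 13.7
grip_force: 49.1
```

```bash
cat >> look.py <<'E'
# disc centre from outline (disc back plane), in tool
dd=s[(s[:,2]>3.5)&(s[:,2]<7.5)&(s[:,0]>3)]
import numpy as np
a=np.arctan2(dd[:,1],dd[:,0]); rr=np.hypot(dd[:,0],dd[:,1]); e=[]
for k in np.arange(-1.2,1.2,.08):
    i=(a>k)&(a<k+.08)
    if i.sum()>3: e.append(dd[i][rr[i].argmax()])
e=np.array(e); f=least_squares(lambda v:np.hypot(e[:,0]-v[0],e[:,1]-v[1])-22.5,[0,0],loss='soft_l1'); print('disc centre tool',f.x,len(e))
E
python3 look.py
```

```text
13.554781651618502 [511.95534285 116.91219505 113.78886791] [-0.13  0.31 -0.21  1.96  0.08  0.88 -1.97]
2380 [-21.27977413 -22.68818218   2.06350524] [22.72093488 21.43440715 13.73317423] [12.48423288 -0.87844081  5.65283413] (array([  21,   28,  378, 1196,  492,   77,   36,   46,   44,   36,   21,
          5,    0,    0]), array([ 2,  3,  4,  5,  6,  7,  8,  9, 10, 11, 12, 13, 14, 15, 16]))
tilt [0.00922039 0.00594959 5.41576659]
ring 2631 [510.1647274  116.77644893  30.77737326] 43.08068167565605
rim 15929 [512.19125953 116.69590038  80.95050675] 87.35658782328349
t 6.95 dp [ -0.8   1.9 -26.3] turn [-0.1 -0.2  0. ] now [511.9 116.9 113.8] [-1.1  0.4 -1.5]
disc centre tool [-0.28954904 -0.74146801] 30
```

Call:
arm_command:
  moves:
    - {"dp": [-0.5, 0.9, 15], "turn": [-0.1, -0.2, 0], "claw": 230}
    - {"dp": [-0.5, 0.9, 30], "turn": [-0.1, -0.2, 0], "claw": 230}
    - {"dp": [-0.5, 0.9, 45], "turn": [-0.1, -0.2, 0], "claw": 230}
    - {"dp": [-0.5, 0.9, 52], "turn": [-0.1, -0.2, 0], "claw": 230}
    - {"dp": [-0.5, 0.9, 52], "turn": [-0.1, -0.2, 0], "claw": 230}
    - {"dp": [-0.5, 0.9, 52], "turn": [-0.1, -0.2, 0], "claw": 230}
    - {"dp": [-0.5, 0.9, 52], "turn": [-0.1, -0.2, 0], "claw": 230}

```text
time: 7.65
ee_pos: [511.5, 116.3, 61.5]
tcp_rot: [1.0, -0.011, -0.0, -0.0]
wrist_force: [0.6, -0.9, -1.8]
grip_width: 13.8
grip_force: 49.1
```

```bash
sed -i 's/w4.png/w5.png/' look.py; python3 look.py
```

```text
13.867837927826848 [511.50768507 116.31733326  61.60282772] [-0.14  0.38 -0.2   1.99  0.1   0.78 -1.99]
2383 [-21.30312356 -22.57756432   2.06719542] [23.3377821  21.43386688 15.99602039] [12.5139238  -0.87856217  5.66895423] (array([  22,   27,  339, 1215,  521,   66,   45,   38,   42,   49,   17,
          1,    0,    1]), array([ 2,  3,  4,  5,  6,  7,  8,  9, 10, 11, 12, 13, 14, 15, 16]))
tilt [1.29690150e-02 4.10049900e-03 5.37495126e+00]
ring 4602 [509.63790468 116.75510833  31.08177631] 43.14905317910379
rim 29017 [511.73867112 116.74635699  80.97531683] 87.42798668632341
t 7.75 dp [ -0.4   1.2 -78.4] turn [-0.  0.  0.] now [511.4 116.3  61.6] [-0.2  0.1 -0.7]
disc centre tool [-0.2945368  -0.69694775] 30
```

View pics/w5.png

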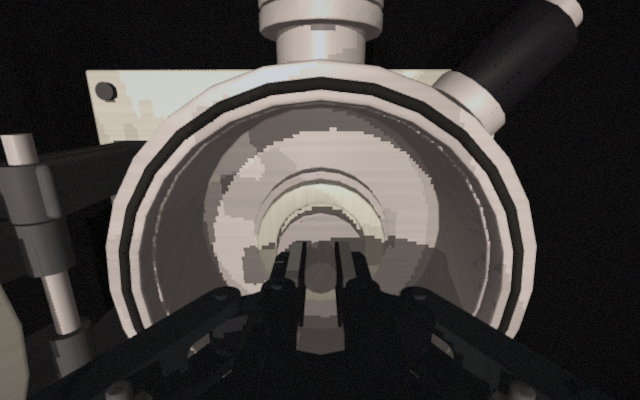

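Call:
arm_command:
  moves:
    - {"dp": [0.2, 0.2, 3], "turn": [0, 0, 0], "claw": 230}
    - {"dp": [0.2, 0.2, 6], "turn": [0, 0, 0], "claw": 230}
    - {"dp": [0.2, 0.2, 8], "turn": [0, 0, 0], "claw": 230}
    - {"dp": [0.2, 0.2, 9], "turn": [0, 0, 0], "claw": 230}
    - {"dp": [0.2, 0.2, 9], "turn": [0, 0, 0], "claw": 230}

```text
time: 8.25
ee_pos: [510.8, 115.9, 51.6]
tcp_rot: [1.0, -0.011, -0.001, 0.0]
wrist_force: [0.9, -0.2, -0.6]
grip_width: 14.4
grip_force: 49.1
```

Call:
arm_command:
  moves:
    - {"dp": [0.4, -0.2, 1], "turn": [0, 0, 0], "claw": 230}
    - {"dp": [0.4, -0.2, 1.5], "turn": [0, 0, 0], "claw": 230}
    - {"dp": [0.4, -0.2, 2], "turn": [0, 0, 0], "claw": 230}
    - {"dp": [0.4, -0.2, 2], "turn": [0, 0, 0], "claw": 230}

```text
time: 8.65
ee_pos: [511.4, 116.1, 49.8]
tcp_rot: [1.0, -0.011, -0.001, -0.0]
wrist_force: [-0.2, -0.3, -0.9]
grip_width: 14.0
grip_force: 49.1
```

Call:
arm_command:
  moves:
    - {"dp": [0, 0, 0.7], "turn": [0, 0, 0], "claw": 230}
    - {"dp": [0, 0, 1.3], "turn": [0, 0, 0], "claw": 230}
    - {"dp": [0, 0, 1.3], "turn": [0, 0, 0], "claw": 230}

```text
time: 8.95
ee_pos: [511.6, 116.1, 48.9]
tcp_rot: [1.0, -0.011, -0.001, -0.0]
wrist_force: [-0.7, -0.6, 2.1]
grip_width: 13.8
grip_force: 49.5
```

Call:
arm_command:
  moves:
    - {"dp": [0, 0, 0.5], "turn": [0, 0, 0], "claw": 230}
    - {"dp": [0, 0, 0.8], "turn": [0, 0, 0], "claw": 230}
    - {"dp": [0, 0, 0.8], "turn": [0, 0, 0], "claw": 230}

```text
time: 9.25
ee_pos: [511.7, 116.2, 48.8]
tcp_rot: [1.0, -0.011, -0.001, 0.0]
wrist_force: [-3.2, -0.5, 7.8]
grip_width: 14.3
grip_force: 50.1
```

Call:
arm_command:
  moves:
    - {"dp": [0, 0, 0], "turn": [0, 0, 0], "claw": 205}
    - {"dp": [0, 0, 0], "turn": [0, 0, 0], "claw": 180}
    - {"dp": [0, 0, 0], "turn": [0, 0, 0], "claw": 150}
    - {"dp": [0, 0, 0], "turn": [0, 0, 0], "claw": 150}
    - {"dp": [0, 0, 0], "turn": [0, 0, 0], "claw": 150}
    - {"dp": [0, 0, -15], "turn": [0, 0, 0], "claw": 150}
    - {"dp": [0, 0, -40], "turn": [0, 0, 0], "claw": 150}
    - {"dp": [0, 0, -80], "turn": [0, 0, 0], "claw": 150}
    - {"dp": [-40, 0, -120], "turn": [0, 0, 0], "claw": 150}
    - {"dp": [-40, 0, -120], "turn": [0, 0, 0], "claw": 150}
    - {"dp": [-40, 0, -120], "turn": [0, 0, 0], "claw": 150}

```text
time: 10.35
ee_pos: [471.7, 117.2, 169.0]
tcp_rot: [1.0, -0.011, 0.001, -0.0]
wrist_force: [0.6, 0.5, -0.3]
grip_width: 34.9
grip_force: 0.0
```

Run:
```python
from h import *
from scipy.optimize import least_squares
viewer.snapshot('wrist');viewer.snapshot('wrist')
o=readout.get_obs(); p=viewer.snapshot('wrist'); P=cloud(p,o); save(p,'w6.png',(200,80,440,320),2.5)
Q=P.reshape(-1,3);Q=Q[~np.isnan(Q[:,0])]; d=np.hypot(Q[:,0]-511.3,Q[:,1]-116.7)
print('post top',np.median(Q[(d<15)&(Q[:,2]>58)],0))
b=Q[(d<21)&(d>10)&(Q[:,2]<55)&(Q[:,2]>30)]; A=np.c_[b[:,:2]-[511.3,116.7],np.ones(len(b))]; print('disc back tilt,z',np.linalg.lstsq(A,b[:,2],rcond=None)[0],np.percentile(b[:,2],[5,50,95]))
print('ring',np.median(Q[(d<35)&(d>27)&(Q[:,2]<52),2]))
# bar
L=Q[(Q[:,2]>290)];print(len(L))
o=readout.get_obs();print(o['ee_pos'],o['joints'])
```

```text
post top [512.16627804 116.722984    67.12210601]
disc back tilt,z [ 1.10419360e-03 -1.74539181e-03  4.32432505e+01] [42.10956493 43.26270271 44.38310864]
ring 43.17455862752013
0
[471.46886414 116.55269406 166.56558277] [-0.12787453  0.17833447 -0.22535964  1.98751863  0.0467462   0.98410128
 -1.96952833]
```

View pics/w6.png

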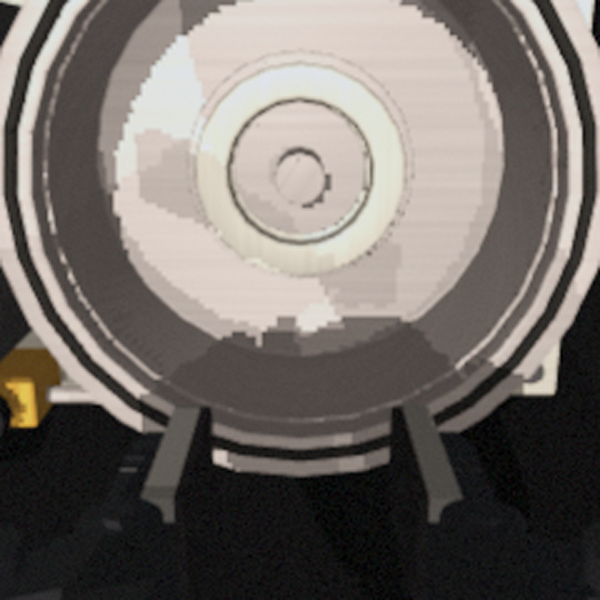

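Call:
arm_command:
  moves:
    - {"dp": [0, 0, -50], "turn": [0, 0, 0], "claw": 140}
    - {"dp": [0, 0, -100], "turn": [0, 0, 0], "claw": 140}
    - {"dp": [0, 0, -150], "turn": [0, 0, 0], "claw": 140}
    - {"dp": [10, 0, -200], "turn": [0, 0, 0], "claw": 140}
    - {"dp": [30, -40, -230], "turn": [0, 0, 0], "claw": 140}
    - {"dp": [40, -90, -230], "turn": [0, 0, 0], "claw": 140}
    - {"dp": [43, -140, -230], "turn": [0, 0, 0], "claw": 140}
    - {"dp": [43, -185, -230], "turn": [0, 0, 0], "claw": 140}
    - {"dp": [43, -185, -230], "turn": [0, 0, 0], "claw": 140}
    - {"dp": [43, -185, -230], "turn": [0, 0, 0], "claw": 140}
    - {"dp": [43, -185, -230], "turn": [0, 0, 0], "claw": 140}
    - {"dp": [43, -185, -230], "turn": [0, 0, 0], "claw": 140}

```text
time: 11.7
ee_pos: [520.1, 299.0, 397.3]
tcp_rot: [1.0, -0.013, -0.001, 0.001]
wrist_force: [1.1, -0.7, 0.0]
grip_width: 38.7
grip_force: 0.0
```

Run:
```python
from h import *
viewer.snapshot('wrist');viewer.snapshot('wrist');viewer.snapshot('wrist')
o=readout.get_obs(); p=viewer.snapshot('wrist'); P=cloud(p,o); save(p,'w7.png')
Q=P.reshape(-1,3);Q=Q[~np.isnan(Q[:,0])]
b=Q[(Q[:,2]>300)&(Q[:,2]<335)&(abs(Q[:,0]-515)<53)&(abs(Q[:,1]-302)<25)]
print(len(b),b.min(0),b.max(0),b.mean(0))
for x0 in range(460,570,15):
    c=b[abs(b[:,0]-x0)<7]
    if len(c): print(x0,len(c),c[:,1].min(),c[:,1].max(),np.percentile(c[:,2],95))
print(o['joints'].round(2))
go([515.5,302,380],RC)
```

```text
2073 [462.01701944 296.46120064 302.66954762] [567.95907373 310.93285477 320.96303887] [518.1334299  303.82196112 318.01060059]
460 81 299.59205646735774 310.9328547703353 319.5660144585087
475 241 299.25760552200853 310.77971468811313 319.8384055635297
490 250 298.9138844592771 310.20694939399203 319.9587142136053
505 259 298.5817133474929 309.69348842786445 319.8472054233338
520 274 298.2447577304262 309.66047789279116 319.9455811966969
535 298 297.90260813615856 309.37743829286745 319.88980775015824
550 308 297.5701803818318 308.8306270657888 319.76792364926746
565 226 296.4612006412662 308.267682182042 319.8852087108943
[-0.33  0.25 -0.34  1.39  0.08  1.52 -2.26]
t 11.9 dp [-4.  -1.9 18.1] turn [-0.   0.1 -0.1] now [519.5 300.  398.1] [-0.9 -0.3  0.7]
```

View pics/w7.png

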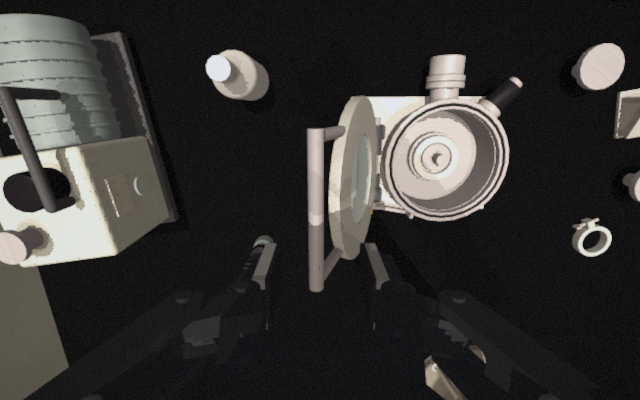

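Call:
arm_command:
  moves:
    - {"dp": [-4, -4, 30], "turn": [0, 0, 0], "claw": 140}
    - {"dp": [-4, -4, 60], "turn": [0, 0, 0], "claw": 140}
    - {"dp": [-4, -4, 85], "turn": [0, 0, 0], "claw": 140}
    - {"dp": [-4, -4, 100], "turn": [0, 0, 0], "claw": 140}
    - {"dp": [-4, -4, 100], "turn": [0, 0, 0], "claw": 140}
    - {"dp": [-4, -4, 100], "turn": [0, 0, 0], "claw": 140}
    - {"dp": [-4, -4, 100], "turn": [0, 0, 0], "claw": 235}
    - {"dp": [-4, -4, 100], "turn": [0, 0, 0], "claw": 235}
    - {"dp": [-4, -4, 100], "turn": [0, 0, 0], "claw": 235}
    - {"dp": [-4, -4, 100], "turn": [0, 0, 0], "claw": 235}
    - {"dp": [-4, -4, 100], "turn": [0, 0, 0], "claw": 235}
  newtons: 60

```text
time: 13.0
ee_pos: [515.7, 303.3, 299.5]
tcp_rot: [1.0, -0.012, -0.0, 0.001]
wrist_force: [-2.7, -5.6, 7.0]
grip_width: 10.2
grip_force: 58.6
```

Run:
```python
from h import *
o=readout.get_obs(); print({k:np.round(v,2) for k,v in o.items()})
Rt=R.from_quat(o['tcp_rot']).as_matrix(); tcp=o['ee_pos']
ux=np.array([1,-.024,0]);ux/=np.linalg.norm(ux); uy=np.array([.024,1,0]); uy/=np.linalg.norm(uy); uz=np.array([0,0,1.])
H=np.array([513.8,221.7,94.]); 
a0=np.radians(110)
B=lambda a: H+235*(-np.cos(a)*uy+np.sin(a)*uz)
print('bar0',B(a0))
g=tcp-Rt[:,2]*17; print('bar in grip est',g)
# arc, with tilt psi about world ux
for a,ps in [(110,0),(105,0),(100,0),(95,0),(90,0),(85,2),(80,4),(75,7),(70,10),(65,13),(60,16),(55,19),(50,22),(45,25),(40,27),(35,30),(30,30)]:
    Rn=R.from_rotvec(np.radians(ps)*ux).as_matrix()@Rt
    off=Rt.T@(tcp-B(a0)); 
    t=B(np.radians(a))+Rn@off
    print(a,(Rt.T@(t-tcp)).round(1),np.degrees(R.from_matrix(Rt.T@Rn).as_rotvec()).round(1))
```

```text
{'time': np.float64(13.0), 'joints': array([-0.33,  0.28, -0.34,  1.56,  0.1 ,  1.32, -2.28]), 'joint_velocities': array([-0.,  0., -0.,  0., -0.,  0.,  0.]), 'tau': array([-2.000e+00, -3.753e+01, -3.540e+00, -2.547e+01, -9.000e-01,
       -1.540e+00, -2.000e-02]), 'ee_pos': array([515.74, 303.32, 299.47]), 'tcp_rot': array([ 1.  , -0.01, -0.  ,  0.  ]), 'wrist_force': array([-2.71, -5.61,  6.96]), 'ft_torque': array([-1.2 ,  0.43, -0.01]), 'grip_force': np.float64(58.61), 'grip_width': np.float64(10.17)}
bar0 [515.7284383  302.05159575 314.82776588]
bar in grip est [515.74323594 303.36099381 316.47252795]
110 [0. 0. 0.] [0. 0. 0.]
105 [ 0.  19.6 -6.1] [0. 0. 0.]
100 [  0.   39.6 -10.5] [0. 0. 0.]
95 [  0.   59.9 -13.1] [0. 0. 0.]
90 [  0.   80.4 -14. ] [0. 0. 0.]
85 [  0.  100.3 -13.1] [ 2. -0. -0.]
80 [  0.  120.1 -10.5] [ 4. -0. -0.]
75 [  0.  139.3  -6.1] [ 7. -0. -0.]
70 [ 0.000e+00  1.581e+02 -1.000e-01] [10. -0. -0.]
65 [  0.  176.3   7.5] [13. -0. -0.]
60 [  0.  193.7  16.8] [16. -0. -0.]
55 [  0.  210.2  27.5] [19. -0. -0.]
50 [  0.  225.7  39.7] [22. -0. -0.]
45 [  0.  240.1  53.2] [25. -0. -0.]
40 [  0.  253.4  68.1] [27. -0. -0.]
35 [  0.  265.2  83.9] [30. -0. -0.]
30 [  0.  276.2 101.2] [30. -0. -0.]
```

Call:
arm_command:
  moves:
    - {"dp": [0, 5, -1.7], "turn": [0, 0, 0], "claw": 235}
    - {"dp": [0, 12, -4], "turn": [0, 0, 0], "claw": 235}
    - {"dp": [0, 19.6, -6.1], "turn": [0, 0, 0], "claw": 235}
    - {"dp": [0, 29.5, -8.5], "turn": [0, 0, 0], "claw": 235}
    - {"dp": [0, 39.6, -10.5], "turn": [0, 0, 0], "claw": 235}
    - {"dp": [0, 49.7, -12], "turn": [0, 0, 0], "claw": 235}
    - {"dp": [0, 59.9, -13.1], "turn": [0, 0, 0], "claw": 235}
    - {"dp": [0, 70, -13.8], "turn": [0, 0, 0], "claw": 235}
    - {"dp": [0, 80.4, -14], "turn": [0, 0, 0], "claw": 235}
    - {"dp": [0, 80.4, -14], "turn": [0, 0, 0], "claw": 235}
    - {"dp": [0, 80.4, -14], "turn": [0, 0, 0], "claw": 235}

```text
time: 14.1
ee_pos: [514.0, 224.5, 314.7]
tcp_rot: [1.0, -0.012, 0.001, -0.001]
wrist_force: [0.2, 2.4, 10.3]
grip_width: 9.4
grip_force: 62.8
```

```bash
cat > arc.py <<'E'
from h import *
import sys
o=readout.get_obs(); print(o['time'],'F',o['wrist_force'].round(1),'T',o['ft_torque'].round(2),'j',o['joints'].round(2),'w',o['grip_width'].round(1),o['grip_force'].round(0))
Rt=R.from_quat(o['tcp_rot']).as_matrix(); tcp=o['ee_pos']
ux=np.array([1,-.024,0]);ux/=np.linalg.norm(ux); uy=np.array([.024,1,0]); uy/=np.linalg.norm(uy); uz=np.array([0,0,1.])
H=np.array([513.8,221.7,94.])
g=tcp-Rt[:,2]*15.5; v=g-H; print('tcp',tcp.round(1),'lid est',np.degrees(np.arctan2(v@uz,-v@uy)).round(1),'radius',np.hypot(v@uz,v@uy).round(1))
E
python3 arc.py
```

```text
Traceback (most recent call last):
  File "arc.py", line 3, in <module>
    o=readout.get_obs(); print(o['time'],'F',o['wrist_force'].round(1),'T',o['ft_torque'].round(2),'j',o['joints'].round(2),'w',o['grip_width'].round(1),o['grip_force'].round(0))
                                                                                                                                ^^^^^^^^^^^^^^^^^^^^^
AttributeError: 'float' object has no attribute 'round'
```

Call:
arm_command:
  moves:
    - {"dp": [0, 10, -0.8], "turn": [1, 0, 0], "claw": 235}
    - {"dp": [0, 20, -0.1], "turn": [2, 0, 0], "claw": 235}
    - {"dp": [0, 30, 1], "turn": [3, 0, 0], "claw": 235}
    - {"dp": [0, 39.7, 2.5], "turn": [4, 0, 0], "claw": 235}
    - {"dp": [0, 49.4, 4.5], "turn": [5.5, 0, 0], "claw": 235}
    - {"dp": [0, 58.9, 6.9], "turn": [7, 0, 0], "claw": 235}
    - {"dp": [0, 68.4, 9.7], "turn": [8.5, 0, 0], "claw": 235}
    - {"dp": [0, 77.7, 12.9], "turn": [10, 0, 0], "claw": 235}
    - {"dp": [0, 86.9, 16.5], "turn": [11.5, 0, 0], "claw": 235}
    - {"dp": [0, 95.9, 20.5], "turn": [13, 0, 0], "claw": 235}
    - {"dp": [0, 95.9, 20.5], "turn": [13, 0, 0], "claw": 235}

```text
time: 15.2
ee_pos: [511.8, 124.5, 291.5]
tcp_rot: [0.994, -0.014, 0.001, -0.112]
wrist_force: [1.3, -3.0, 7.4]
grip_width: 9.6
grip_force: 64.7
```

```bash
sed -i "s/o\['grip_width'\].round(1),o\['grip_force'\].round(0)/o['grip_width'],o['grip_force']/" arc.py; python3 arc.py
```

```text
15.2 F [ 1.3 -3.   7.4] T [-0.13 -0.4  -0.03] j [ 0.01  0.12 -0.21  1.78 -0.21  1.2  -1.72] w 9.611836015123513 64.66818451881409
tcp [511.8 124.5 291.5] lid est 64.7 radius 235.2
```

```bash
cat >> arc.py <<'E'
a0=np.arctan2(v@uz,-v@uy); off=Rt.T@(tcp-g)
B=lambda a: H+235*(-np.cos(a)*uy+np.sin(a)*uz)
for a in np.arange(float(sys.argv[1]),float(sys.argv[2])-.1,-2.5):
    ps=(np.degrees(a0)-a)*.5
    Rn=R.from_rotvec(np.radians(ps)*ux).as_matrix()@Rt
    print(a,(Rt.T@(B(np.radians(a))+Rn@off-tcp)).round(1),ps.round(1))
E
python3 arc.py 62.5 30
```

```text
15.2 F [ 1.3 -3.   7.4] T [-0.13 -0.4  -0.03] j [ 0.01  0.12 -0.21  1.78 -0.21  1.2  -1.72] w 9.611836015123513 64.66818451881409
tcp [511.8 124.5 291.5] lid est 64.7 radius 235.2
62.5 [-0.3  8.3  2.3] 1.1
60.0 [-0.2 17.8  5.1] 2.3
57.5 [-0.2 27.2  8.3] 3.6
55.0 [-0.2 36.5 11.9] 4.8
52.5 [-0.1 45.5 16. ] 6.1
50.0 [-0.1 54.4 20.4] 7.3
47.5 [-0.  63.1 25.2] 8.6
45.0 [ 0.  71.6 30.4] 9.8
42.5 [ 0.  79.8 36. ] 11.1
40.0 [ 0.1 87.8 41.9] 12.3
37.5 [ 0.1 95.5 48.2] 13.6
35.0 [  0.2 102.9  54.9] 14.8
32.5 [  0.2 110.1  61.8] 16.1
30.0 [  0.2 116.9  69.1] 17.3
```

Call:
arm_command:
  moves:
    - {"dp": [0, 8.3, 2.3], "turn": [1.1, 0, 0], "claw": 235}
    - {"dp": [0, 17.8, 5.1], "turn": [2.3, 0, 0], "claw": 235}
    - {"dp": [0, 27.2, 8.3], "turn": [3.6, 0, 0], "claw": 235}
    - {"dp": [0, 36.5, 11.9], "turn": [4.8, 0, 0], "claw": 235}
    - {"dp": [0, 45.5, 16], "turn": [6.1, 0, 0], "claw": 235}
    - {"dp": [0, 54.4, 20.4], "turn": [7.3, 0, 0], "claw": 235}
    - {"dp": [0, 63.1, 25.2], "turn": [8.6, 0, 0], "claw": 235}
    - {"dp": [0, 71.6, 30.4], "turn": [9.8, 0, 0], "claw": 235}
    - {"dp": [0, 79.8, 36], "turn": [11.1, 0, 0], "claw": 235}
    - {"dp": [0, 87.8, 41.9], "turn": [12.3, 0, 0], "claw": 235}
    - {"dp": [0, 87.8, 41.9], "turn": [12.3, 0, 0], "claw": 235}

```text
time: 16.3
ee_pos: [510.2, 48.6, 230.3]
tcp_rot: [0.976, -0.014, 0.003, -0.218]
wrist_force: [2.2, -7.2, 4.7]
grip_width: 9.8
grip_force: 66.7
```

```bash
python3 arc.py 37.5 30
```

```text
16.3 F [ 2.2 -7.2  4.7] T [-0.94 -0.42 -0.1 ] j [ 0.21  0.19 -0.13  1.89 -0.46  1.13 -1.3 ] w 9.777349867548612 66.69475436210632
tcp [510.2  48.6 230.3] lid est 39.9 radius 234.3
37.5 [-0.5  8.8  3.7] 1.2
35.0 [-0.5 17.5  8.6] 2.5
32.5 [-0.4 25.9 13.9] 3.7
30.0 [-0.4 34.2 19.5] 5.0
```

Call:
arm_command:
  moves:
    - {"dp": [0, 8.8, 3.7], "turn": [1.2, 0, 0], "claw": 235}
    - {"dp": [0, 17.5, 8.6], "turn": [2.5, 0, 0], "claw": 235}
    - {"dp": [0, 25.9, 13.9], "turn": [3.7, 0, 0], "claw": 235}
    - {"dp": [0, 31, 17.3], "turn": [4.5, 0, 0], "claw": 235}
    - {"dp": [0, 34.2, 19.5], "turn": [5, 0, 0], "claw": 235}
    - {"dp": [0, 34.2, 19.5], "turn": [5, 0, 0], "claw": 235}
    - {"dp": [0, 34.2, 19.5], "turn": [5, 0, 0], "claw": 235}
    - {"dp": [0, 34.2, 19.5], "turn": [5, 0, 0], "claw": 235}

```text
time: 17.1
ee_pos: [509.7, 27.6, 198.6]
tcp_rot: [0.966, -0.012, 0.003, -0.26]
wrist_force: [2.4, -6.7, 2.0]
grip_width: 9.5
grip_force: 67.3
```

```bash
python3 arc.py 30 30
cat > lid.py <<'E'
from h import *
uy=np.array([.024,1,0]);uy/=np.linalg.norm(uy)
for n in ['scene','top']:
    p=viewer.snapshot(n); P=cloud(p); save(p,n+'9.png')
    ms=viewer.masks_of(p,'lid'); print(n,[(x['conf'],x['bbox']) for x in ms[:2]])
    Q=P.reshape(-1,3);Q=Q[~np.isnan(Q[:,0])]
    x=Q[:,0]-513; y=Q[:,1]-221.7; rr=-y
    t=Q[(abs(x)<95)&(rr>15)&(rr<165)&(Q[:,2]>92)&(Q[:,2]<210)]
    rng=np.random.default_rng(0);best=0
    for _ in range(1500):
        a=t[rng.choice(len(t),3,0)]; m_=np.cross(a[1]-a[0],a[2]-a[0]); k=np.linalg.norm(m_)
        if k<300: continue
        m_/=k
        i=abs((t-a[0])@m_)<2
        if i.sum()>best: best=i.sum();I=i
    c=t[I]; mn=np.linalg.svd(c-c.mean(0),full_matrices=False)[2][2]; mn*=np.sign(mn[2])
    print(len(t),best,mn,'angle',np.degrees(np.arctan2(mn@uy,mn[2])),c.mean(0))
E
python3 lid.py
```

```text
17.1 F [ 2.4 -6.7  2. ] T [-1.21 -0.5  -0.28] j [ 0.29  0.25 -0.11  1.92 -0.55  1.12 -1.13] w 9.522449341327372 67.31314659118652
tcp [509.7  27.6 198.6] lid est 30.3 radius 233.8
30.0 [-0.5  1.6 -0.4] 0.2
scene [(0.93, [339.2, 162.8, 416.6, 244.7])]
2781 1454 [0.00505311 0.50185779 0.86493539] angle 30.122259435561993 [515.64820186 126.78147049 155.93062113]
top [(0.88, [228.2, 176.1, 295.1, 243.2]), (0.29, [221.6, 166.0, 305.5, 243.6])]
2564 1562 [0.01289426 0.50790734 0.8613152 ] angle 30.535400070793944 [508.39621598 121.19470883 156.63552507]
```

View pics/scene9.png

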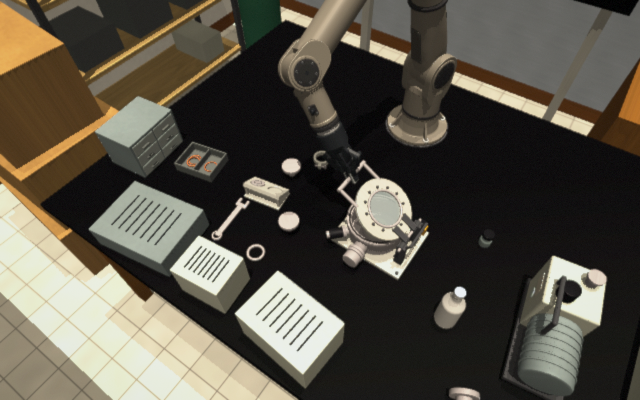

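The lid (pixel 385,205) is held ajar by its bar at (357,180). Nothing else on the bench has moved, so I'm handing in.

```bash
python3 -c "
from station import r
print(r.hand_in())"
```

```text
the job is handed in; nothing more can be done
None
```

The job is handed in: the sample holder sits level and fully home in the stage well, post up, and the gripper is holding the lid by its bar at about 30 degrees (30.1 and 30.5 in the two camera fits), with the rest of the bench untouched, at about 17 s on the clock.

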